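# Load two finned heat sinks into the sprung comb cradle

### The arm

A 6-joint arm with a two-finger parallel gripper is mounted at the origin on a cart in front of the work surface, level with it; the furniture and walls round the work are solid. World frame = base frame: x ahead of the robot, y to its left, z up, the work surface at z = 0. Lengths are in m, angles in rad, forces in N, time in s.
With the tool pointing down it reaches from about 0.3 to 0.775 m from the base axis. Payload 14.6 kg.
Tool frame: the origin (TCP) lies midway between the tips of the shut fingers; the grasp point (between the pads) lies 19 mm behind it; z points along the fingers, y is the line along which they close (so a half turn about z gives the same grasp; the last joint's range is limited). The gripper opens to 94 mm and grips with 3 to 60 N. Pads are 16 mm wide; open, the fingers measure 119 mm over their backs; the gripper's body (75 mm by 177 mm) begins 78 mm behind the grasp point.
Start: joints at [1.227, 0.3, 1.521, -0, 1.321, -0.067], TCP at [0.15, 0.529, 0.205] pointing down, gripper open.
Joint ranges: [-3.03, 3.03], [-0.79, 2.21], [0.23, 2.52], [-1.04, 4.18], [0, 3.07], [-2.55, 2.55]. Speed limits (rad/s): [2.22, 2.22, 2.57, 3.14, 3.14, 3.14].

### API

Orientations are given as [roll, pitch, yaw] about the fixed x, y, z axes, in that order (R = Rz(yaw) Ry(pitch) Rx(roll)).
In Python, from station import ctrl gives the robot as it stands. The module is installed in compiled form; this text tells all that it offers.
- The arm moves only by the tool servo_tool, never from a script. Its argument "plan" is a list of rows, each a list of 7 numbers: the opening in per cent of the stroke, from 0 (shut) to 100 (fully open), then the shift along the tool's x, y, z in m, then the turn, a rotation vector about the tool's x, y, z in rad. A call has exactly 8 rows; each row shifts and turns the commanded pose from where the row before left it, along the tool's axes as they then stand; what a row does not reach is not made up. A row lasts 1/8 s, in which the tool goes at most 62.5 mm and 10.7 degrees, less where a joint would pass 70% of its speed; a pose out of reach is approached as far as the arm can. A call with a gripper value outside its range is refused whole. The fingers move at their own pace and stop on an object; "force" is the grip in N (left out, the last holds). Time passes only in rows, so rows that do not move let the fingers close, or fill a call up. It gives the time, the measured TCP pose, the force, the opening and the grip force at its end, in the units of the state.
- ctrl.get_obs(): the state, without advancing time (a new reading comes with each control period).
- ctrl.camera(name): name is "scene" or "top" or "wrist"; returns a dict with "pixels" (384x512x3 uint8, red, green, blue), "z_map" (384x512 float32, m along the optical axis (not along the pixel's ray), 0 where there is no reading), "mtx" (3x3 intrinsics, pixels), "pose" (4x4, takes a point from camera to world coordinates). Camera axes: x right, y up, looking along -z (the intrinsics and any distortion apply to the point x, -y, -z); pixel columns grow to the right and rows downward; lengths in m; the calibration is good to about 2 mm. A picture is of the moment at which its call begins.
- ctrl.hand_in(): hands the job in; it is judged then, once.
The state is a dict: "time_s": time; "qpos": joint angles; "joint_vel": joint speeds; "tau": joint torques, N m; "ee_pos": TCP position; "eef_rot": TCP orientation; "force": force on the tool from outside, world axes, zero at the start; "moment": the same for the moment, N m; "grip_width": finger opening in m; "grip_force": force on a finger pad.
Only numpy, scipy, OpenCV 4.12 (cv2) and the standard library are available. Lean on these libraries where they do the work, as an engineer would, in place of code of your own. Each camera call takes 0.05 s, during which the arm holds its last target. There are 200 camera calls.

### The job

Load the cradle: put each of the two heat sinks, fins down, on the bed of the tilted plate whose fins it matches (four thick fins in the wide-spaced bed, six thin fins in the narrow-spaced one) so that the fins interlace, roughly centred and standing fully down on the plate. Push the plate down against its spring so that at the end it lies level with both heat sinks on it, and let go. Leave the other things on the worktop where they are.

Things in the scene. Friction and masses are not known exactly. Their poses are not given: they have to be found in the camera images.
- sink_wide_center (a point): Wide-fin heat sink (mm), stands on 4 fins along own x, 88 long, 5 thick, 16 tall, rounded tips, at own y -22.5, -7.5, 7.5, 22.5 (pitch 15). On them a base plate 72 (x) x 60 (y) x 6; on that a black block 40 x 26 (y) x 40 tall to grip across its 26. 62 tall, about 300 g, same turned half round. Point: centre, 31 above fin tips; block from 9 below to 31 above it.
- sink_narrow_center (a point): Narrow-fin heat sink (mm), stands on 6 fins along own x, 88 long, 3 thick, 16 tall, rounded tips, at own y -25, -15, -5, 5, 15, 25 (pitch 10). On them a base plate 72 (x) x 60 (y) x 6; on that a black block 40 x 26 (y) x 40 tall to grip across its 26. 62 tall, about 300 g, same turned half round. Point: centre, 31 above fin tips; block from 9 below to 31 above it.
- cradle: Fixed grey cradle base (mm), 140 (own x) x 176 (y) x 37; origin at the centre of its underside, x away from the robot, turned by its yaw. It carries an aluminium plate 120 (x) x 150 (y) x 6 with two finned beds, hinged along y at x -60, z 30 (near edge), its top at z 36 when level. A 6 mm lip at the plate's near and far edge leaves 110 between.
- bed_wide (a point): Bed of 5 upright fins (mm) on the hinged plate: along x, 88 long, 6 thick, 14 tall, rounded tips, at y -30, -15, 0, 15, 30 (pitch 15) of this point, which is the centre of its floor and turns with the plate (z out of it). Plate level: at x 0, y +36, z 36 in the cradle's frame. For the 4-fin sink: 2 free either side of each fin; seated, fin tips stand on the floor.
- bed_narrow (a point): Bed of 7 upright fins (mm) on the hinged plate: along x, 88 long, 3 thick, 14 tall, rounded tips, at y -30 to 30 (pitch 10) of this point, which is the centre of its floor and turns with the plate (z out of it). Plate level: at x 0, y -36, z 36 in the cradle's frame. For the 6-fin sink: 2 free either side of each fin; seated, fin tips stand on the floor.
- plate (a joint): Plate hinge, rad: 0 level on its stop, 0.22 far edge raised (start). A spring lifts it and the hinge rubs: up to 8 N over the beds presses it level. Empty it rises again; with one sink it may creep up; with both it stays where left, so push it level. Fins stand square to the hinge: a sink lowered level slides between the raised fins and, pushed on down, takes the plate along.
- tape_roll: Bystander, sizes in mm: roll of black insulating tape lying flat, 72x79x18, beyond the heat sinks. Origin at the centre of its underside.
- screwdriver: Bystander, sizes in mm: screwdriver 180 long, 25 thick, lying along y near the front edge. Origin at the centre of its underside.
- bearing: Bystander, sizes in mm: ball bearing lying flat, diameter 42, 13 high. Origin at the centre of its underside.
- bottle: Bystander, sizes in mm: small dropper bottle, diameter 33, 102 tall, standing. Origin at the centre of its underside.
- bnc_adapter: Bystander, sizes in mm: small metal tee connector 29x38x14, on the right. Origin at the centre of its underside.
- mug: Bystander, sizes in mm: mug, diameter about 81, 113 with its handle, 101 tall, standing behind the cradle. Origin at the centre of its underside.
- multimeter: Bystander, sizes in mm: multimeter in a red holster 199x94x64, lying at the far right. Origin at the centre of its underside.
- kettle: Fixed obstacle: red kettle on its base, about 230 x 165 mm and 236 mm tall, at the back left. Origin at the centre of its underside.
- pen_pot: Fixed obstacle: dark pen pot, diameter 82 mm, 171 mm tall with its pens, at the back. Origin at the centre of its underside.

How it is judged:
At the end, for the whole second after the job is handed in: The plate is within 0.04 rad of level. Each heat sink stands in its own bed, at rest: centre within 14 mm of the bed's centre along the fins, 5 mm across them and 4 mm of its seated height, its fins parallel to the bed's within 0.09 rad and its base parallel to the plate within 0.06 rad (value of joint plate below 0.04 rad and x of sink_wide_center in the frame of bed_wide between -0.014 and 0.014 m and y of sink_wide_center in the frame of bed_wide between -0.005 and 0.005 m and z of sink_wide_center in the frame of bed_wide between 0.027 and 0.035 m and angle between the x axis of sink_wide_center and the x axis of bed_wide, either way round below 0.09 rad and angle between the z axis of sink_wide_center and the z axis of bed_wide, either way round below 0.06 rad and linear speed of each of sink_wide, sink_narrow below 0.02 m/s and x of sink_narrow_center in the frame of bed_narrow between -0.014 and 0.014 m and y of sink_narrow_center in the frame of bed_narrow between -0.005 and 0.005 m and z of sink_narrow_center in the frame of bed_narrow between 0.027 and 0.035 m and angle between the x axis of sink_narrow_center and the x axis of bed_narrow, either way round below 0.09 rad and angle between the z axis of sink_narrow_center and the z axis of bed_narrow, either way round below 0.06 rad); the robot touches nothing.
It fails at once if one of the other loose things is pushed more than 30 mm (distance of any of tape_roll, screwdriver, bearing, bottle, bnc_adapter, mug, multimeter from where it was at the start of the episode above 0.03 m).
It also fails if it takes over 67 s, if anything falls off the work surface, if the arm or the gripper's body presses on something with over 40 N, if the wrist force passes 120 N, or if a joint passes its speed limit or range.

## Working session

There is one attempt and no reset: what is moved stays moved. The work goes in short steps, Python scripts to look and compute and a tool call to move; the robot and the scene stay as the last step left them, time stands still between calls to the robot, and variables do not carry over. Pictures are saved under pics/ and viewed, at most 10 in all, crops included, and the job is handed in when it is done.

Besides the shell and the picture viewer there is one more tool, called as name(argument=value, ...), one argument or row to a line, values as JSON. servo_tool: Moves the arm, as the interface text tells. Its arguments: {"type":"object","properties":{"plan":{"type":"array","items":{"type":"array","items":{"type":"number"}}},"force":{"type":"number"}},"required":["plan"]}

```bash
mkdir -p pics; python3 - <<'E'
from station import ctrl
import cv2,numpy as np
o=ctrl.get_obs(); print({k:np.round(v,3).tolist() for k,v in o.items()})
for n in("top","scene"):
    c=ctrl.camera(n); np.savez("pics/%s0.npz"%n,**c)
    cv2.imwrite("pics/%s0.png"%n,c["pixels"][:,:,::-1]); print(n,c["mtx"].round(1).tolist(),c["pose"].round(3).tolist(),[k for k in c])
E
```

```text
{'time_s': 0.0, 'qpos': [1.227, 0.3, 1.522, 0.0, 1.321, -0.067], 'joint_vel': [0.001, -0.0, 0.0, -0.002, -0.0, -0.001], 'tau': [-0.0, -53.18, -35.274, 0.071, 0.024, -0.0], 'ee_pos': [0.15, 0.529, 0.205], 'eef_rot': [-3.14, -0.0, 2.865], 'force': [0.17, 0.131, 0.411], 'moment': [-0.007, 0.018, 0.001], 'grip_force': 0.0, 'grip_width': 0.094}
top [[489.8, 0.0, 255.0], [0.0, 489.8, 192.1], [0.0, 0.0, 1.0]] [[0.02, 0.982, -0.188, 0.334], [-1.0, 0.018, -0.013, -0.016], [-0.009, 0.189, 0.982, 1.214], [0.0, 0.0, 0.0, 1.0]] ['pixels', 'z_map', 'mtx', 'pose']
scene [[416.7, 0.0, 257.2], [0.0, 416.7, 198.5], [0.0, 0.0, 1.0]] [[0.974, 0.187, -0.124, 0.383], [-0.224, 0.777, -0.589, -0.806], [-0.014, 0.601, 0.799, 1.109], [0.0, 0.0, 0.0, 1.0]] ['pixels', 'z_map', 'mtx', 'pose']
```

View pics/top0.png

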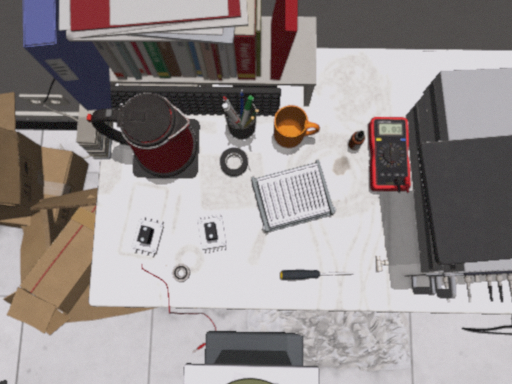

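View pics/scene0.png

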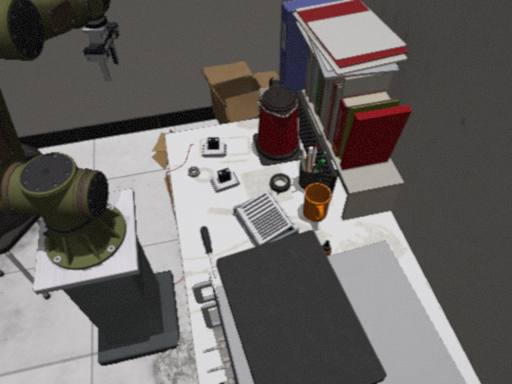

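The top view shows two sinks near pixels (147,236) and (212,232). The cradle is at about (292,196), and the mug, tape and pen pot are behind it.

```bash
cat > h.py <<'E'
import numpy as np,cv2
def load(f): return dict(np.load(f))
def ray(c,u,v):
    K=c["mtx"];d=np.array([(u-K[0,2])/K[0,0],-(v-K[1,2])/K[1,1],-1.]);return c["pose"][:3,:3]@d,c["pose"][:3,3]
def onz(c,u,v,z):
    d,o=ray(c,u,v);return o+d*(z-o[2])/d[2]
def cloud(c):
    K=c["mtx"];z=c["z_map"].astype(float);v,u=np.mgrid[:z.shape[0],:z.shape[1]]
    p=np.stack([(u-K[0,2])/K[0,0]*z,-(v-K[1,2])/K[1,1]*z,-z],-1)
    return p@c["pose"][:3,:3].T+c["pose"][:3,3]
def proj(c,p):
    q=(np.asarray(p)-c["pose"][:3,3])@c["pose"][:3,:3];K=c["mtx"];return K[0,0]*q[0]/-q[2]+K[0,2],-K[1,1]*q[1]/-q[2]+K[1,2]
E
python3 - <<'E'
from h import *
c=load("pics/top0.npz");P=cloud(c)
for n,(u0,u1,v0,v1) in dict(A=(125,170,212,262),B=(192,232,208,258)).items():
    p=P[v0:v1,u0:u1]; g=c["pixels"][v0:v1,u0:u1].astype(int)
    m=(p[...,2]>.05)&(p[...,2]<.08); q=p[m]; print(n,"block top",m.sum(),q.mean(0).round(4),np.array(cv2.minAreaRect((q[:,:2]*1000).astype(np.float32))[1]).round(1),cv2.minAreaRect((q[:,:2]*1000).astype(np.float32)))
    m=(p[...,2]>.012)&(p[...,2]<.035); q=p[m]; print(" base",m.sum(),np.median(q[:,2]).round(4),cv2.minAreaRect((q[:,:2]*1000).astype(np.float32)))
p=P[150:245,240:345].reshape(-1,3); m=(p[:,2]>.02)&(p[:,2]<.09);q=p[m];
print("cradle",cv2.minAreaRect((q[:,:2]*1000).astype(np.float32)),q[:,2].min(),q[:,2].max(), "table",np.median(P[240:260,320:370,2]))
for k,(u,v) in dict(tape=(234,162),bottle=(357,140),mug=(291,127),pot=(241,128),brg=(181,272),scr=(300,274),kettle=(160,140)).items(): print(k,P[v-1:v+2,u-1:u+2].reshape(-1,3).mean(0).round(3))
im=cv2.resize(c["pixels"][155:260,120:345,::-1],None,fx=3.5,fy=3.5,interpolation=cv2.INTER_CUBIC);cv2.imwrite("pics/crop1.png",im)
E
```

```text
A block top 202 [0.4486 0.2599 0.0612] [26.1 39.8] ((448.94061279296875, 260.5225524902344), (26.08834457397461, 39.76823806762695), 77.85914611816406)
 base 564 0.0216 ((449.1097412109375, 261.0123291015625), (61.1895866394043, 87.93360900878906), 78.21951293945312)
B block top 193 [0.4599 0.1039 0.0614] [39.9 26.1] ((460.15716552734375, 104.48345184326172), (39.911251068115234, 26.100574493408203), 10.760905265808105)
 base 563 0.0216 ((460.33392333984375, 104.41401672363281), (87.88711547851562, 60.29416275024414), 10.499482154846191)
cradle ((587.4165649414062, -72.62283325195312), (217.21141052246094, 193.1962432861328), 17.60828399658203) 0.020029340934064166 0.07600424546915097 table -9.37881381539718e-05
tape [ 0.644  0.055 -0.001]
bottle [ 0.687 -0.246  0.069]
mug [ 0.737 -0.09   0.007]
pot [0.715 0.036 0.061]
brg [0.364 0.176 0.001]
scr [ 0.364 -0.113  0.024]
kettle [0.632 0.199 0.224]
```

View pics/crop1.png

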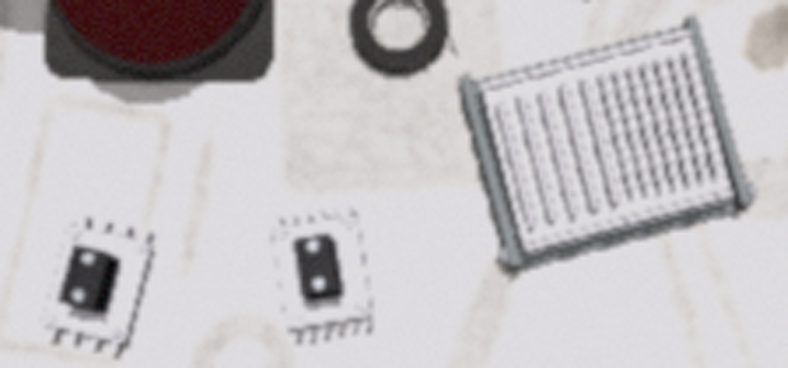

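Close up, the left sink (A, crop 90,280) has 4 fins, so it is the wide one. The right sink (B, crop 318,270) has 6, so it is the narrow one. The cradle's left bed has the wide-spaced fins and its right bed the narrow-spaced ones.

```bash
python3 - <<'E'
from h import *
from station import ctrl
from scipy.spatial.transform import Rotation as R
c=load("pics/top0.npz");s=load("pics/scene0.npz")
for n,d in(("top",c),("scene",s)):
    p=cloud(d).reshape(-1,3)
    m=(p[:,2]>.034)&(p[:,2]<.0395)&(p[:,0]>.46)&(p[:,0]<.70)&(p[:,1]>-.21)&(p[:,1]<.05);q=p[m]
    r=cv2.minAreaRect((q[:,:2]*1000).astype(np.float32)); print(n,m.sum(),r)
    ctr=np.array(r[0])/1000; 
    for yaw in (r[2],r[2]-90):
        a=np.deg2rad(yaw); Rz=np.array([[np.cos(a),-np.sin(a)],[np.sin(a),np.cos(a)]])
        l=(q[:,:2]-ctr)@Rz; print(yaw,np.percentile(l,[0.5,2,98,99.5],axis=0).round(4).tolist())
        # plate surface slope
    a=np.deg2rad(r[2] if r[2]<45 else r[2]-90); Rz=np.array([[np.cos(a),-np.sin(a)],[np.sin(a),np.cos(a)]])
    l=(p[:,:2]-ctr)@Rz; k=(abs(l[:,0])<.05)&(abs(l[:,1])<.07)&(p[:,2]>.03)&(p[:,2]<.1)
    L=np.c_[l[k],p[k,2]]; print("slope pts",[(x,np.percentile(L[abs(L[:,0]-x)<.004,2],[2,50,98]).round(4).tolist()) for x in(-.045,-.02,0,.02,.045)])
o=ctrl.get_obs(); print(R.from_euler('xyz',o["eef_rot"]).as_matrix().round(3).tolist())
E
```

```text
top 625 ((590.5393676757812, -80.93289184570312), (213.44834899902344, 180.38983154296875), 16.144140243530273)
16.144140243530273 [[-0.1051, -0.0868], [-0.1016, -0.086], [0.0594, 0.0864], [0.0925, 0.0871]]
-73.85585975646973 [[-0.0871, -0.1051], [-0.0864, -0.1016], [0.086, 0.0594], [0.0868, 0.0925]]Traceback (most recent call last):
  File "<stdin>", line 16, in <module>
    return _quantile_unchecked(
        a, q, axis, out, overwrite_input, method, keepdims, weights)
    return _ureduce(a,
                    func=_quantile_ureduce_func,
    ...<5 lines>...
                    overwrite_input=overwrite_input,
                    method=method)
    r = func(a, **kwargs)
    result = _quantile(arr,
                       quantiles=q,
    ...<2 lines>...
                       out=out,
                       weights=wgt)
    slices_having_nans = np.isnan(arr[-1, ...])
                                  ~~~^^^^^^^^^
IndexError: index -1 is out of bounds for axis 0 with size 0
```

```bash
python3 - <<'E'
from h import *
for n in("top","scene"):
    d=load("pics/%s0.npz"%n);P=cloud(d)
    m=((P[...,2]>.02)&(P[...,2]<.1)&(P[...,0]<.72)&(P[...,1]<.06)&(P[...,1]>-.22)&(P[...,0]>.45)).astype(np.uint8)
    m=cv2.erode(m,np.ones((2,2)))
    k,L,st,_=cv2.connectedComponentsWithStats(m,connectivity=4);i=1+st[1:,4].argmax()
    q=P[(L==i)]; print(n,st[i])
    q2=q[(q[:,2]>.034)&(q[:,2]<.0385)]
    r=cv2.minAreaRect((q2[:,:2]*1000).astype(np.float32));print(r)
    # long edges: fit lines to the two rails
    a=np.deg2rad(14);
    for it in range(4):
        Rz=np.array([[np.cos(a),-np.sin(a)],[np.sin(a),np.cos(a)]])
        l=q2[:,:2]@Rz; mid=(l[:,1].min()+l[:,1].max())/2
        f=[]
        for sgn in(1,-1):
            g=l[(sgn*(l[:,1]-mid)>.079)]; pf=np.polyfit(g[:,0],g[:,1],1); f.append(pf[0])
        a+=np.arctan(np.mean(f))
    print("yaw",a,np.rad2deg(a),f,"x range",np.percentile(l[:,0],[0,1,99,100]),"y",np.percentile(l[:,1],[0,1,99,100]))
    lx=(l[:,0].min()+l[:,0].max())/2; print("centre",Rz@[lx,mid])
E
```

```text
top [ 258  161   77   68 3192]
((558.572021484375, -100.89222717285156), (135.93453979492188, 161.42918395996094), 14.22177505493164)<stdin>:17: RankWarning: Polyfit may be poorly conditioned
<stdin>:17: RankWarning: Polyfit may be poorly conditioned
<stdin>:17: RankWarning: Polyfit may be poorly conditioned
Traceback (most recent call last):
TypeError: expected non-empty vector for x
```

servo_tool(
  plan=[
    [100,-0.0345,-0.027,0,0,0,0],
    [100,-0.0345,-0.027,0,0,0,0],
    [100,-0.0345,-0.027,0,0,0,0],
    [100,-0.0345,-0.027,0,0,0,0],
    [100,-0.0345,-0.027,0,0,0,0],
    [100,-0.0345,-0.027,0,0,0,0],
    [100,-0.0345,-0.027,0,0,0,0],
    [100,-0.0345,-0.027,0,0,0,0],
  ],
  force=40,
)

```text
time_s: 1.1
ee_pos: [0.3573, 0.2446, 0.2053]
eef_rot: [-3.141, -0.0, 2.865]
force: [0.2, 0.2, 0.2]
grip_width: 0.0943
grip_force: 0.0
```

servo_tool(
  plan=[
    [100,-0.0345,-0.027,0,0,0,0],
    [100,-0.0345,-0.027,0,0,0,0],
    [100,-0.0345,-0.027,0,0,0,0],
    [100,-0.0345,-0.027,0,0,0,0],
    [100,0,0,0,0,0,-0.1152],
    [100,0,0,0,0,0,-0.1152],
    [100,0,0,0,0,0,-0.1152],
    [100,0,0,0,0,0,-0.1152],
  ],
)

```text
time_s: 2.1
ee_pos: [0.4599, 0.1042, 0.2052]
eef_rot: [3.142, -0.001, -2.954]
force: [-0.1, -0.6, -0.3]
grip_width: 0.0941
grip_force: 0.0
```

```bash
python3 - <<'E'
from station import ctrl
import cv2,numpy as np
o=ctrl.get_obs(); print(o["time_s"],np.round(o["qpos"],3),np.round(o["ee_pos"],4),np.round(o["eef_rot"],4))
c=ctrl.camera("wrist"); np.savez("pics/wB.npz",**c); cv2.imwrite("pics/wB.png",c["pixels"][:,:,::-1]); print(c["mtx"].round(1).tolist(),c["pose"].round(3).tolist())
E
```

```text
2.1 [ 0.145  0.125  1.734  0.     1.283 -1.613] [0.4599 0.1042 0.2052] [ 3.1415e+00 -6.0000e-04 -2.9539e+00]
[[344.7, 0.0, 251.4], [0.0, 344.7, 191.1], [0.0, 0.0, 1.0]] [[-0.186, -0.943, -0.277, 0.378], [0.982, -0.179, -0.053, 0.088], [-0.0, -0.282, 0.959, 0.384], [0.0, 0.0, 0.0, 1.0]]
```

View pics/wB.png

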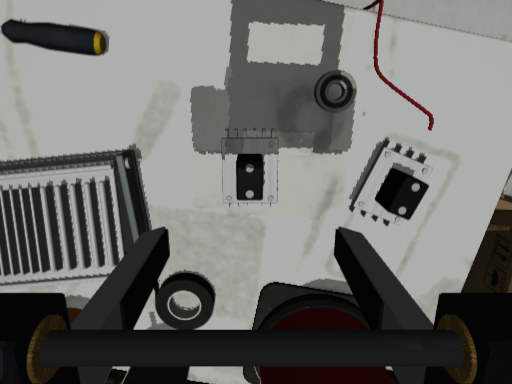

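The wrist view shows the narrow sink upright between the fingers at about (250,170), well aligned. The wide sink is at (400,185) and the cradle's left rail at (140,210).

```bash
python3 - <<'E'
from h import *
c=load("pics/wB.npz");P=cloud(c)
for n,(u0,u1,v0,v1) in dict(A=(340,450,130,230),B=(215,290,120,212)).items():
    p=P[v0:v1,u0:u1]
    for z0,z1 in((.055,.07),(.012,.035)):
        q=p[(p[...,2]>z0)&(p[...,2]<z1)]; print(n,len(q),np.median(q[:,2]).round(4),cv2.minAreaRect((q[:,:2]*1000).astype(np.float32)))
p=P[140:240,105:155].reshape(-1,3); q=p[(p[:,2]>.034)&(p[:,2]<.0395)]
print("rail",len(q),cv2.minAreaRect((q[:,:2]*1000).astype(np.float32)))
E
```

```text
A 1109 0.0614 ((427.0384521484375, 262.9152526855469), (26.41505241394043, 87.64341735839844), 78.16509246826172)
A 2595 0.0215 ((450.437255859375, 258.2041015625), (60.552669525146484, 88.20609283447266), 77.88153839111328)
B 1084 0.0615 ((461.37615966796875, 101.74864959716797), (40.35762023925781, 25.42399024963379), 11.055486679077148)
B 2676 0.0216 ((461.313720703125, 102.07514190673828), (88.0580825805664, 60.01933288574219), 10.58653736114502)
rail 869 ((512.4060668945312, -26.51995086669922), (93.7977294921875, 25.217111587524414), 13.476692199707031)
```

servo_tool(
  plan=[
    [100,-0.001,-0.0013,0.033,0,0,0],
    [100,0,0,0.033,0,0,0],
    [100,0,0,0.033,0,0,0],
    [100,0,0,0.033,0,0,0],
    [100,0,0,0.03,0,0,0],
    [100,0,0,0.016,0,0,0],
    [60,0,0,0,0,0,0],
    [0,0,0,0,0,0,0],
  ],
  force=40,
)

```text
time_s: 3.15
ee_pos: [0.4618, 0.1032, 0.0284]
eef_rot: [-3.142, 0.001, -2.958]
force: [0.5, -0.2, 0.5]
grip_width: 0.0776
grip_force: 0.0
```

servo_tool(
  plan=[
    [0,0,0,0,0,0,0],
    [0,0,0,0,0,0,0],
    [0,0,0,0,0,0,0],
    [0,0,0,0,0,0,0],
    [0,0,0,-0.03,0,0,0],
    [0,0,0,-0.04,0,0,0],
    [0,0,0,-0.04,0,0,0],
    [0,0,0,-0.04,0,0,0],
  ],
)

```text
time_s: 4.15
ee_pos: [0.461, 0.1031, 0.1788]
eef_rot: [3.142, -0.0, -2.958]
force: [-0.2, -0.3, 0.1]
grip_width: 0.0008
grip_force: 0.0
```

The fingers were still closing when I lifted, so they missed the block. I'll check that it hasn't moved and then grip again.

servo_tool(
  plan=[
    [60,0,0,0,0,0,0],
    [60,0,0,0,0,0,0],
    [60,0,0,0,0,0,0],
    [60,0,0,0,0,0,0],
    [60,0,0,0,0,0,0],
    [60,0,0,0,0,0,0],
    [60,0,0,0,0,0,0],
    [60,0,0,0,0,0,0],
  ],
)

```text
time_s: 5.15
ee_pos: [0.4612, 0.1031, 0.1775]
eef_rot: [-3.142, 0.0, -2.958]
force: [-0.2, 0.6, 0.9]
grip_width: 0.0565
grip_force: 0.0
```

```bash
python3 - <<'E'
from h import *
from station import ctrl
c=ctrl.camera("wrist"); np.savez("pics/wB2.npz",**c);P=cloud(c)
for z0,z1 in((.055,.07),(.012,.035)):
    q=P[80:300,190:330].reshape(-1,3); q=q[(q[:,2]>z0)&(q[:,2]<z1)&(np.hypot(q[:,0]-.461,q[:,1]-.103)<.06)]; print(len(q),np.median(q[:,2]).round(4),cv2.minAreaRect((q[:,:2]*1000).astype(np.float32)))
print(ctrl.get_obs()["grip_width"],ctrl.get_obs()["ee_pos"])
E
```

```text
1283 0.0615 ((461.125, 102.05724334716797), (40.30597686767578, 25.943574905395508), 11.013853073120117)
3069 0.0216 ((461.1029968261719, 102.0890884399414), (88.07054138183594, 60.09996032714844), 10.51711654663086)
0.056253495061929275 [0.46122049 0.10314985 0.17745706]
```

servo_tool(
  plan=[
    [60,0,-0.001,0.035,0,0,0],
    [60,0,0,0.035,0,0,0],
    [60,0,0,0.035,0,0,0],
    [60,0,0,0.03,0,0,0],
    [60,0,0,0.015,0,0,0],
    [0,0,0,0,0,0,0],
    [0,0,0,0,0,0,0],
    [0,0,0,0,0,0,0],
  ],
  force=40,
)

```text
time_s: 6.2
ee_pos: [0.462, 0.1023, 0.0284]
eef_rot: [-3.142, 0.002, -2.958]
force: [-1.5, 0.3, 0.2]
grip_width: 0.0299
grip_force: 0.0
```

servo_tool(
  plan=[
    [0,0,0,0,0,0,0],
    [0,0,0,0,0,0,0],
    [0,0,0,0,0,0,0],
    [0,0,0,0,0,0,0],
    [0,0,0,0,0,0,0],
    [0,0,0,0,0,0,0],
    [0,0,0,-0.01,0,0,0],
    [0,0,0,-0.02,0,0,0],
  ],
)

```text
time_s: 7.2
ee_pos: [0.4608, 0.1021, 0.0577]
eef_rot: [3.142, -0.002, -2.958]
force: [0.4, 0.4, -2.8]
grip_width: 0.0258
grip_force: 40.0
```

```bash
cat >> h.py <<'E'
def delta(o,xy,yaw,z):
    """shift in tool axes and turn about tool z for tool pointing down"""
    a=o["eef_rot"][2];d=np.array(xy)-o["ee_pos"][:2]
    t=(yaw-a+np.pi/2)%np.pi-np.pi/2
    return np.round([d@[np.cos(a),np.sin(a)],d@[np.sin(a),-np.cos(a)],o["ee_pos"][2]-z,-t],4)
E
python3 - <<'E'
from h import *
from station import ctrl
c=load("pics/top0.npz");o=ctrl.get_obs()
C=[onz(c,u/3.5+120,v/3.5+155,.037)[:2] for u,v in((508,266),(747,205),(692,18),(464,80))]
C=np.array(C);print(C.round(3),[np.linalg.norm(C[i]-C[i-1]).round(4) for i in range(4)],cv2.minAreaRect((C*1000).astype(np.float32)))
ctr=C.mean(0);y=np.deg2rad(13.8);nb=ctr+0.036*np.array([np.sin(y),-np.cos(y)]);print(ctr,nb)
print(delta(o,nb-.06*np.array([np.cos(y),np.sin(y)]),y,.21))
E
```

```text
[[ 0.465 -0.027]
 [ 0.51  -0.192]
 [ 0.643 -0.155]
 [ 0.595  0.006]] [np.float64(0.1346), np.float64(0.1708), np.float64(0.138), np.float64(0.1672)] ((553.8004150390625, -91.39498138427734), (137.98684692382812, 170.82070922851562), 15.427194595336914)
[ 0.55312668 -0.09214034] [ 0.56171388 -0.12710117]
[ 0.0027 -0.2472 -0.1523 -0.0568]
```

servo_tool(
  plan=[
    [0,0,0,-0.04,0,0,0],
    [0,0,0,-0.04,0,0,0],
    [0,0,-0.01,-0.04,0,0,0],
    [0,-0.016,-0.0172,-0.04,0,0,-0.014],
    [0,-0.02,-0.02,-0.03,0,0,-0.014],
    [0,-0.02,-0.02,0,0,0,-0.014],
    [0,-0.02,-0.01,0,0,0,-0.014],
    [0,0,0,0,0,0,0],
  ],
)

```text
time_s: 8.2
ee_pos: [0.5514, 0.0417, 0.2472]
eef_rot: [3.141, -0.001, -2.902]
force: [-0.8, 0.8, -4.0]
grip_width: 0.0261
grip_force: 40.0
```

```bash
python3 - <<'E'
from station import ctrl
import cv2,numpy as np
o=ctrl.get_obs(); print(o["time_s"],np.round(o["ee_pos"],4),np.round(o["eef_rot"],4))
c=ctrl.camera("wrist"); np.savez("pics/wC.npz",**c); cv2.imwrite("pics/wC.png",c["pixels"][:,:,::-1])
E
```

```text
8.2 [0.5514 0.0417 0.2472] [ 3.1414e+00 -1.0000e-03 -2.9023e+00]
```

View pics/wC.png

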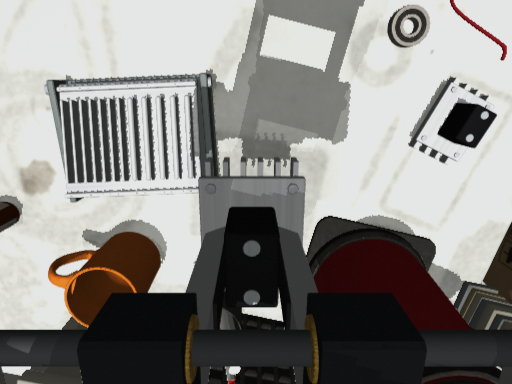

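The wrist view shows the whole cradle at (40–220, 70–200), with the narrow bed on its left and the wide bed on its right. The narrow sink is firmly held at (250,240).

```bash
cat > cr.py <<'E'
from h import *
from scipy.optimize import least_squares
def rails(P):
    """P: cradle points. returns centre, yaw from the rails (z=37, outer faces at y +-88)"""
    q=P[(P[:,2]>.034)&(P[:,2]<.0395)]
    ctr=np.array([.553,-.092]);a=.24
    for it in range(8):
        Rz=np.array([[np.cos(a),-np.sin(a)],[np.sin(a),np.cos(a)]]);l=(q[:,:2]-ctr)@Rz
        r=l[(abs(l[:,1])>.074)&(abs(l[:,1])<.1)&(abs(l[:,0])<.085)]
        s=[np.polyfit(g[:,0],g[:,1],1)[0] for g in(r[r[:,1]>0],r[r[:,1]<0])]
        hi,lo=r[r[:,1]>0],r[r[:,1]<0]
        a+=np.mean(np.arctan(s))
        c=np.array([(r[:,0].max()+r[:,0].min())/2,(np.percentile(hi[:,1],98)+np.percentile(lo[:,1],2))/2])
        ctr=ctr+Rz@c
    return ctr,a,np.ptp(r[:,0]),np.percentile(hi[:,1],98)-np.percentile(lo[:,1],2),s
def local(P,ctr,a):
    Rz=np.array([[np.cos(a),-np.sin(a)],[np.sin(a),np.cos(a)]]);return np.c_[(P[:,:2]-ctr)@Rz,P[:,2]]
def plate(L,th):
    d=L-[-.06,0,.03];c,s=np.cos(th),np.sin(th)
    return np.c_[d[:,0]*c+d[:,2]*s-.06,d[:,1],-d[:,0]*s+d[:,2]*c-.006]
E
python3 - <<'E'
from cr import *
c=load("pics/wC.npz");P=cloud(c)[60:210,35:228].reshape(-1,3)
P=P[P[:,2]>.02]
ctr,a,lx,ly,s=rails(P);print(ctr.round(4),a.round(4),lx,ly,np.round(s,4))
L=local(P,ctr,a);th=.22
for th in(.2,.22,.24):
    B=plate(L,th);k=(abs(B[:,0])<.035)&(abs(B[:,1])<.07)
    t=B[k&(B[:,2]>.01)];print(th,"tip h by x",[np.percentile(t[abs(t[:,0]-x)<.008,2],80).round(4) for x in(-.025,0,.025)])
B=plate(L,.22);t=B[(abs(B[:,0])<.04)&(B[:,2]>.009)&(B[:,2]<.017)&(abs(B[:,1])<.072)]
for n,y0,ys in(("narrow",-.036,np.arange(-30,31,10)),("wide",.036,np.arange(-30,31,15))):
    b=[]
    for y in ys/1000:
        g=t[abs(t[:,1]-y0-y)<.0045]; b.append((len(g),*(1000*np.percentile(g[:,1]-y0-y,[5,50,95])).round(1),round(np.polyfit(g[:,0],g[:,1],1)[0],3)) if len(g)>9 else None)
    print(n,b)
tt=B[(B[:,2]>.011)&(B[:,2]<.017)&(abs(B[:,1])<.07)];print("fin x range",np.percentile(tt[:,0],[1,99]))
E
```

```text
[ 0.5556 -0.094 ] 0.2758 0.1401583062046493 0.17828366885616487 [ 0.0051 -0.0051]
0.2 tip h by x [np.float64(0.0146), np.float64(0.0151), np.float64(0.0155)]
0.22 tip h by x [np.float64(0.014), np.float64(0.0139), np.float64(0.0139)]
0.24 tip h by x [np.float64(0.0133), np.float64(0.0128), np.float64(0.0123)]
narrow [(351, np.float64(-0.7), np.float64(1.2), np.float64(2.3), np.float64(0.007)), (340, np.float64(-0.5), np.float64(1.2), np.float64(2.2), np.float64(0.004)), (331, np.float64(-0.7), np.float64(1.2), np.float64(2.2), np.float64(0.002)), (330, np.float64(-0.7), np.float64(1.2), np.float64(2.1), np.float64(0.004)), (313, np.float64(-0.8), np.float64(1.0), np.float64(2.0), np.float64(0.004)), (315, np.float64(-0.8), np.float64(1.1), np.float64(2.0), np.float64(0.006)), (307, np.float64(-0.8), np.float64(1.2), np.float64(2.0), np.float64(0.005))]
wide [(485, np.float64(-1.9), np.float64(1.4), np.float64(3.4), np.float64(0.005)), (470, np.float64(-1.9), np.float64(1.1), np.float64(3.3), np.float64(0.004)), (466, np.float64(-2.1), np.float64(1.1), np.float64(3.2), np.float64(0.005)), (468, np.float64(-2.1), np.float64(1.0), np.float64(3.3), np.float64(0.006)), (454, np.float64(-2.3), np.float64(0.7), np.float64(3.1), np.float64(0.005))]
fin x range [-0.04259251  0.04309001]
```

```bash
python3 - <<'E'
from cr import *
from station import ctrl
c=load("pics/wC.npz");P=cloud(c);o=ctrl.get_obs();a=o["eef_rot"][2]
X=np.array([np.cos(a),np.sin(a)]);Y=np.array([np.sin(a),-np.cos(a)])
q=P[150:240,190:315].reshape(-1,3)
for z0,z1 in((.235,.25),(.205,.232)):
    k=q[(q[:,2]>z0)&(q[:,2]<z1)];d=(k[:,:2]-o["ee_pos"][:2]);l=np.c_[d@X,d@Y];print(z0,len(k),np.median(k[:,2]),np.percentile(l,[1,50,99],axis=0).round(4).tolist())
b=q[(q[:,2]>.205)&(q[:,2]<.2322)];d=b[:,:2]-o["ee_pos"][:2];l=np.c_[d@X,d@Y]
for x0,x1 in((.037,.043),(.022,.034)):
    g=l[(l[:,0]>x0)&(l[:,0]<x1)];h,e=np.histogram(g[:,1],np.arange(-.036,.037,.001));print(x0,h.tolist())
t=P[200:310,215:290].reshape(-1,3);t=t[(t[:,2]>.268)&(t[:,2]<.295)];d=t[:,:2]-o["ee_pos"][:2];l=np.c_[d@X,d@Y];print("blocktop",len(t),np.median(t[:,2]),np.percentile(l,[1,50,99],axis=0).round(4).tolist(),cv2.minAreaRect((l*1000).astype(np.float32)))
ctr=np.array([.5556,-.094]);ya=.2805;n=np.array([-np.sin(ya),np.cos(ya)]);e=np.array([np.cos(ya),np.sin(ya)])
for nm,s in(("nar",-.036),("wid",.036)): tgt=ctr+n*(s+.0006)-.0015*e;print(nm,tgt.round(4),delta(o,tgt,ya,.12))
E
```

```text
0.235 4864 0.24053570033674673 [[0.0031, -0.0301], [0.0244, -0.0004], [0.0413, 0.0287]]
0.205 237 0.22577352660081362 [[0.0331, -0.0266], [0.0428, -0.0046], [0.0443, 0.0252]]
0.037 [0, 0, 0, 0, 0, 0, 0, 0, 0, 0, 0, 22, 0, 0, 0, 0, 0, 0, 0, 0, 0, 16, 0, 0, 0, 0, 0, 0, 0, 0, 0, 0, 0, 0, 0, 0, 0, 0, 0, 0, 0, 0, 0, 0, 0, 0, 0, 0, 14, 0, 0, 0, 0, 0, 0, 0, 0, 0, 23, 0, 0, 0, 0, 0, 0, 0, 0, 0, 0, 0, 0, 0]
0.022 [0, 0, 0, 0, 0, 0, 0, 0, 0, 0, 0, 3, 0, 0, 0, 0, 0, 0, 0, 0, 0, 1, 0, 0, 0, 0, 0, 0, 0, 0, 0, 0, 0, 0, 0, 0, 0, 0, 0, 0, 0, 0, 0, 0, 0, 0, 0, 0, 2, 0, 0, 0, 0, 0, 0, 0, 0, 0, 4, 0, 0, 0, 0, 0, 0, 0, 0, 0, 0, 0, 0, 0]
blocktop 5238 0.2803563645111208 [[-0.0186, -0.0169], [0.0059, -0.0005], [0.0203, 0.0159]] ((0.3865795135498047, -0.39057350158691406), (36.94431686401367, 40.85572814941406), 89.6865234375)
nar [ 0.564  -0.1284] [ 0.0276 -0.1687  0.1272 -0.041 ]
wid [ 0.544  -0.0592] [ 0.0306 -0.0968  0.1272 -0.041 ]
```

servo_tool(
  plan=[
    [0,0.005,-0.025,0,0,0,0],
    [0,0.005,-0.0331,0,0,0,0],
    [0,0.005,-0.0331,0,0,0,0],
    [0,0.005,-0.033,0,0,0,0],
    [0,0.005,-0.03,0.02,0,0,0],
    [0,0.0026,-0.014,0.037,0,0,-0.021],
    [0,0,0,0.04,0,0,-0.02],
    [0,0,0,0.03,0,0,0],
  ],
)

```text
time_s: 9.25
ee_pos: [0.5632, -0.1273, 0.1192]
eef_rot: [3.141, -0.001, -2.86]
force: [0.6, -0.2, -2.2]
grip_width: 0.0255
grip_force: 40.0
```

```bash
python3 - <<'E'
from cr import *
from station import ctrl
o=ctrl.get_obs();print(o["ee_pos"].round(4),o["eef_rot"].round(4),delta(o,[.564,-.1284],.2805,.12))
c=ctrl.camera("wrist"); np.savez("pics/wD.npz",**c); cv2.imwrite("pics/wD.png",c["pixels"][:,:,::-1])
E
```

```text
[ 0.5632 -0.1273  0.1192] [ 3.1408e+00 -1.1000e-03 -2.8605e+00] [-0.0005 -0.0013 -0.0008  0.0006]
```

View pics/wD.png

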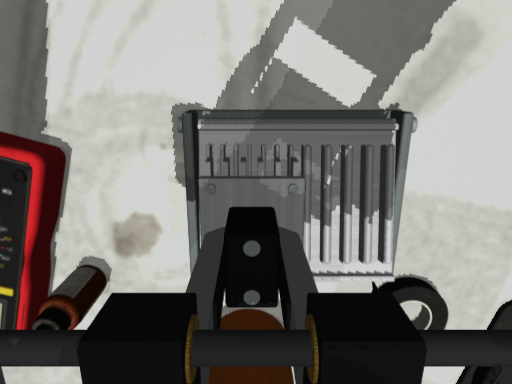

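The sink now sits over the narrow bed, with both sets of fin ends visible around (205–300, 145–178). I'll measure how they line up.

```bash
python3 - <<'E'
from cr import *
from station import ctrl
c=load("pics/wD.npz");P=cloud(c);o=ctrl.get_obs();a=o["eef_rot"][2]
X=np.array([np.cos(a),np.sin(a)]);Y=np.array([np.sin(a),-np.cos(a)])
q=P[110:280,190:410].reshape(-1,3);d=q[:,:2]-o["ee_pos"][:2];l=np.c_[d@X,d@Y,q[:,2]]
k=l[(l[:,2]>.088)&(l[:,2]<.106)&(l[:,0]>.03)&(l[:,0]<.05)];h,e=np.histogram(k[:,1],np.arange(-.04,.04,.001));print("sink",len(k),[(round(1000*e[i]+.5,1),h[i]) for i in h.nonzero()[0]])
B=plate(local(q,np.array([.5556,-.094]),.2805),.22)
m=(B[:,2]>.010)&(B[:,2]<.017)&(abs(B[:,0])<.05)&(l[:,2]<.08)
k=l[m];h,e=np.histogram(k[:,1],np.arange(-.04,.115,.001));print("bed",len(k),[(round(1000*e[i]+.5,1),h[i]) for i in h.nonzero()[0]])
for y in np.array([-30,-20,-10,0,10,20,30,42,57,72,87,102])/1000:
    g=k[abs(k[:,1]-y)<.006]
    if len(g)>5: print(int(y*1000),len(g),(1000*np.percentile(g[:,1],[3,97])).round(1),(1000*np.percentile(g[:,1],[3,97])).mean().round(1),np.polyfit(g[:,0],g[:,1],1)[0].round(4))
b=l[(l[:,2]>.108)&(l[:,2]<.116)];print("base",np.percentile(b[:,1],[1,99]),np.median(b[:,2]))
E
```

```text
sink 353 [(np.float64(-27.5), np.int64(6)), (np.float64(-26.5), np.int64(13)), (np.float64(-25.5), np.int64(10)), (np.float64(-24.5), np.int64(50)), (np.float64(-17.5), np.int64(7)), (np.float64(-16.5), np.int64(10)), (np.float64(-15.5), np.int64(9)), (np.float64(-14.5), np.int64(36)), (np.float64(-7.5), np.int64(9)), (np.float64(-6.5), np.int64(8)), (np.float64(-5.5), np.int64(11)), (np.float64(-4.5), np.int64(7)), (np.float64(2.5), np.int64(7)), (np.float64(3.5), np.int64(11)), (np.float64(4.5), np.int64(11)), (np.float64(5.5), np.int64(3)), (np.float64(12.5), np.int64(38)), (np.float64(13.5), np.int64(9)), (np.float64(14.5), np.int64(13)), (np.float64(15.5), np.int64(3)), (np.float64(22.5), np.int64(53)), (np.float64(23.5), np.int64(12)), (np.float64(24.5), np.int64(11)), (np.float64(25.5), np.int64(6))]
bed 5658 [(np.float64(-33.5), np.int64(15)), (np.float64(-32.5), np.int64(24)), (np.float64(-31.5), np.int64(19)), (np.float64(-23.5), np.int64(32)), (np.float64(-22.5), np.int64(59)), (np.float64(-21.5), np.int64(21)), (np.float64(-13.5), np.int64(32)), (np.float64(-12.5), np.int
[... 1605 characters left out ...]
5), np.int64(16)), (np.float64(96.5), np.int64(235)), (np.float64(97.5), np.int64(215)), (np.float64(98.5), np.int64(183)), (np.float64(99.5), np.int64(172)), (np.float64(100.5), np.int64(135)), (np.float64(101.5), np.int64(89)), (np.float64(102.5), np.int64(8))]
-30 58 [-33.6 -31.1] -32.4 0.0094
-20 112 [-23.7 -21.4] -22.5 0.03
-10 128 [-13.6 -11.3] -12.5 0.003
0 137 [-3.5  5.9] 1.2 0.0948
10 132 [ 5.9 15.9] 10.9 0.0482
20 81 [15.9 26. ] 20.9 -0.4109
30 89 [25.9 28.9] 27.4 0.0845
42 853 [36.7 42. ] 39.3 -0.0061
57 1007 [51.4 56.9] 54.2 0.0011
72 1009 [66.3 71.8] 69.0 0.0001
87 1027 [81.2 86.7] 84.0 -0.0001
102 1037 [ 96.2 101.7] 98.9 0.0017
base [-0.03053663  0.02841435] 0.11253273237110531
```

servo_tool(
  plan=[
    [0,-0.0005,-0.0016,0,0,0,0],
    [0,0,0,0.006,0,0,0],
    [0,0,0,0.006,0,0,0],
    [0,0,0,0.006,0,0,0],
    [0,0,0,0.005,0,0,0],
    [0,0,0,0.005,0,0,0],
    [0,0,0,0.005,0,0,0],
    [0,0,0,0,0,0,0],
  ],
)

```text
time_s: 10.3
ee_pos: [0.5652, -0.1293, 0.0872]
eef_rot: [3.141, -0.0, -2.861]
force: [0.4, 0.3, -3.0]
grip_width: 0.0256
grip_force: 40.0
```

servo_tool(
  plan=[
    [0,0,0,0.004,0,0,0],
    [0,0,0,0.004,0,0,0],
    [0,0,0,0.004,0,0,0],
    [0,0,0,0.004,0,0,0],
    [0,0,0,0.004,0,0,0],
    [0,0,0,0.003,0,0,0],
    [0,0,0,0.001,0,0,0],
    [0,0,0,0,0,0,0],
  ],
)

```text
time_s: 11.3
ee_pos: [0.5655, -0.1293, 0.0642]
eef_rot: [-3.141, 0.001, -2.861]
force: [0.4, 1.6, 9.6]
grip_width: 0.0258
grip_force: 40.0
```

servo_tool(
  plan=[
    [0,0,0,0.001,0,0,0],
    [0,0,0,0,0,0,0],
    [55,0,0,0,0,0,0],
    [55,0,0,0,0,0,0],
    [55,0,0,0,0,0,0],
    [55,0,0,0,0,0,0],
    [55,0,0,-0.02,0,0,0],
    [55,0,0,-0.04,0,0,0],
  ],
)

```text
time_s: 12.3
ee_pos: [0.5644, -0.129, 0.1217]
eef_rot: [3.14, -0.003, -2.861]
force: [1.2, -0.6, 0.0]
grip_width: 0.0516
grip_force: 0.0
```

servo_tool(
  plan=[
    [55,0,0,-0.04,0,0,0],
    [55,0,0,-0.04,0,0,0],
    [55,0,0,-0.03,0,0,0],
    [55,0,0.03,0,0,0,0],
    [55,0,0.03,0,0,0,0],
    [55,0,0.03,0,0,0,0],
    [55,0,0.03,0,0,0,0],
    [55,0,0.03,0,0,0,0],
  ],
)

```text
time_s: 13.3
ee_pos: [0.5232, 0.0158, 0.2324]
eef_rot: [3.142, -0.0, -2.861]
force: [0.2, -0.9, 0.2]
grip_width: 0.0515
grip_force: 0.0
```

```bash
python3 - <<'E'
from h import *
from station import ctrl
o=ctrl.get_obs();print(o["time_s"],o["ee_pos"].round(4),o["eef_rot"].round(4),o["grip_width"])
print("to A",delta(o,[.4498,.2595],np.deg2rad(-12.1),.11))
c=ctrl.camera("wrist"); np.savez("pics/wE.npz",**c); cv2.imwrite("pics/wE.png",c["pixels"][:,:,::-1])
E
```

```text
13.3 [0.5232 0.0158 0.2324] [ 3.1415e+00 -3.0000e-04 -2.8606e+00] 0.051490642459720175
to A [0.0029 0.2545 0.1224 0.4922]
```

View pics/wE.png

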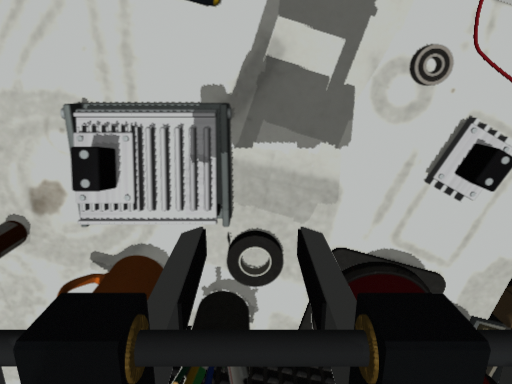

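The narrow sink sits interlaced in the left bed at about (100,170). The wide sink at (478,160) is next.

servo_tool(
  plan=[
    [60,0.0005,0.035,0,0,0,0],
    [60,0.0005,0.04,0,0,0,0],
    [60,0.0005,0.04,0,0,0,0],
    [60,0.0005,0.04,0,0,0,0],
    [60,0.0005,0.04,0,0,0,0],
    [60,0.0005,0.0395,0,0,0,0],
    [60,0,0.02,0,0,0,0.1],
    [60,0,0,0,0,0,0.15],
  ],
)

```text
time_s: 14.35
ee_pos: [0.4498, 0.2596, 0.2323]
eef_rot: [-3.141, -0.0, -3.113]
force: [-0.4, -0.6, -0.4]
grip_width: 0.0566
grip_force: 0.0
```

servo_tool(
  plan=[
    [60,0,0,0,0,0,0.15],
    [60,0,0,0.03,0,0,0.0922],
    [60,0,0,0.03,0,0,0],
    [60,0,0,0.03,0,0,0],
    [60,0,0,0.02,0,0,0],
    [60,0,0,0.01,0,0,0],
    [60,0,0,0,0,0,0],
    [60,0,0,0,0,0,0],
  ],
)

```text
time_s: 15.35
ee_pos: [0.4506, 0.2587, 0.1133]
eef_rot: [3.141, 0.001, 2.93]
force: [-0.2, -0.3, -0.5]
grip_width: 0.0561
grip_force: 0.0
```

```bash
python3 - <<'E'
from h import *
from station import ctrl
o=ctrl.get_obs();print(o["time_s"],o["ee_pos"].round(4),o["eef_rot"].round(4),o["grip_width"])
c=ctrl.camera("wrist"); np.savez("pics/wF.npz",**c);P=cloud(c).reshape(-1,3)
q=P[(P[:,2]>.012)&(P[:,2]<.035)&(np.hypot(P[:,0]-.45,P[:,1]-.26)<.062)];r=cv2.minAreaRect((q[:,:2]*1000).astype(np.float32));print(len(q),r)
print(delta(o,np.array(r[0])/1000,np.deg2rad(-12.1),.0275))
E
```

```text
15.35 [0.4506 0.2587 0.1133] [3.1408e+00 1.0000e-03 2.9304e+00] 0.05611408782462967
4414 ((450.4467468261719, 258.6078796386719), (60.012420654296875, 88.63534545898438), 78.09323120117188)
[ 0.0001 -0.0001  0.0858 -0.    ]
```

Spot on. I'll descend and grip.

servo_tool(
  plan=[
    [60,0,0,0.03,0,0,0],
    [60,0,0,0.03,0,0,0],
    [60,0,0,0.016,0,0,0],
    [60,0,0,0.0095,0,0,0],
    [0,0,0,0,0,0,0],
    [0,0,0,0,0,0,0],
    [0,0,0,0,0,0,0],
    [0,0,0,0,0,0,0],
  ],
  force=40,
)

```text
time_s: 16.4
ee_pos: [0.4505, 0.2587, 0.0275]
eef_rot: [3.141, 0.001, 2.93]
force: [-0.6, 0.5, 3.3]
grip_width: 0.0257
grip_force: 40.0
```

servo_tool(
  plan=[
    [0,0,0,0,0,0,0],
    [0,0,0,0,0,0,0],
    [0,0,0,0,0,0,0],
    [0,0,0,0,0,0,0],
    [0,0,0,-0.02,0,0,0],
    [0,0,0,-0.04,0,0,0],
    [0,0,0,-0.05,0,0,0],
    [0,0,0,-0.05,0,0,0],
  ],
)

```text
time_s: 17.4
ee_pos: [0.4497, 0.2583, 0.1881]
eef_rot: [-3.141, -0.001, 2.93]
force: [0.3, 0.3, -3.1]
grip_width: 0.0255
grip_force: 40.0
```

```bash
python3 - <<'E'
from h import *
from station import ctrl
o=ctrl.get_obs();print(o["ee_pos"].round(4))
print(delta(o,[.544,-.0592],.2805,.13))
E
```

```text
[0.4497 0.2583 0.1881]
[-0.1588 -0.2906  0.0581 -0.4917]
```

servo_tool(
  plan=[
    [0,-0.0195,-0.0353,0,0,0,0],
    [0,-0.02,-0.0365,0,0,0,0],
    [0,-0.02,-0.0365,0,0,0,0],
    [0,-0.02,-0.0366,0,0,0,0],
    [0,-0.02,-0.0366,0,0,0,0],
    [0,-0.02,-0.0366,0,0,0,0],
    [0,-0.02,-0.0366,0,0,0,0],
    [0,-0.02,-0.0366,0,0,0,0],
  ],
)

```text
time_s: 18.4
ee_pos: [0.545, -0.0611, 0.1865]
eef_rot: [-3.142, -0.001, 2.93]
force: [0.3, 0.5, -3.2]
grip_width: 0.0256
grip_force: 40.0
```

servo_tool(
  plan=[
    [0,0,0,0,0,0,-0.1],
    [0,0,0,0,0,0,-0.13],
    [0,0,0,0,0,0,-0.13],
    [0,0,0,0,0,0,-0.1317],
    [0,0,0,0.02,0,0,0],
    [0,0,0,0.025,0,0,0],
    [0,0,0,0.01,0,0,0],
    [0,0,0,0,0,0,0],
  ],
)

```text
time_s: 19.4
ee_pos: [0.5448, -0.0597, 0.1316]
eef_rot: [3.141, -0.001, -2.861]
force: [-0.5, 0.3, -2.4]
grip_width: 0.0258
grip_force: 40.0
```

```bash
python3 - <<'E'
from cr import *
from station import ctrl
o=ctrl.get_obs();print(o["ee_pos"].round(4),o["eef_rot"].round(4),delta(o,[.5445,-.0600],.2805,.13))
c=ctrl.camera("wrist"); np.savez("pics/wG.npz",**c); cv2.imwrite("pics/wG.png",c["pixels"][:,:,::-1])
P=cloud(c);a=o["eef_rot"][2]
X=np.array([np.cos(a),np.sin(a)]);Y=np.array([np.sin(a),-np.cos(a)]);T=o["ee_pos"]
q=P[100:300,90:420].reshape(-1,3);d=q[:,:2]-T[:2];l=np.c_[d@X,d@Y,q[:,2]]
def runs(k,s):
    y=np.sort(k[:,1]);g=np.split(y,np.where(np.diff(y)>.0015)[0]+1);print(s,[(len(i),(1000*i.min()).round(1),(1000*i.max()).round(1)) for i in g if len(i)>8])
tz=T[2]-.0287
runs(l[(l[:,2]>tz-.002)&(l[:,2]<tz+.013)&(l[:,0]>.03)&(l[:,0]<.05)],"sink")
b=l[(l[:,2]>tz+.018)&(l[:,2]<tz+.026)];print("base",np.percentile(b[:,1],[1,99]).round(4))
B0=local(q,np.array([.5556,-.094]),.2805)
# plate tilt from lip/near fins: fit tip heights
k=(l[:,2]<.085)&(abs(B0[:,1]-.036)<.034)&(abs(B0[:,0])<.044)&(l[:,2]>.03);
for th in(0,.1,.22):
    B=plate(B0,th);m=k&(B[:,2]>.009)&(B[:,2]<.017);
    h=[np.percentile(B[k&(abs(B[:,0]-x)<.006),2],95).round(4) if (k&(abs(B[:,0]-x)<.006)).sum()>10 else None for x in(-.04,-.03,-.02,0,.02,.035)];print(th,m.sum(),h); runs(l[m],"bed")
E
```

```text
[ 0.5448 -0.0597  0.1316] [ 3.1410e+00 -1.2000e-03 -2.8611e+00] [ 0.0004 -0.0002  0.0016  0.    ]
sink [(399, np.float64(-85.3), np.float64(-59.5)), (55, np.float64(-25.0), np.float64(-20.0)), (42, np.float64(-10.0), np.float64(-5.2)), (41, np.float64(4.8), np.float64(9.6)), (52, np.float64(19.7), np.float64(24.6))]
base [-0.0297  0.0292]
0 167 [np.float64(0.0196), np.float64(0.0215), np.float64(0.0224), None, None, None]
bed [(29, np.float64(-27.7), np.float64(-24.1)), (11, np.float64(-22.6), np.float64(-18.6)), (20, np.float64(-14.0), np.float64(-11.8)), (21, np.float64(-6.0), np.float64(-1.3)), (14, np.float64(1.8), np.float64(5.8)), (11, np.float64(12.3), np.float64(13.1)), (38, np.float64(19.2), np.float64(28.3))]
0.1 583 [np.float64(0.0168), np.float64(0.0178), np.float64(0.0187), None, None, None]
bed [(89, np.float64(-32.3), np.float64(-26.7)), (124, np.float64(-17.2), np.float64(-11.8)), (144, np.float64(-2.8), np.float64(2.5)), (123, np.float64(12.3), np.float64(17.7)), (103, np.float64(27.0), np.float64(32.8))]
0.22 841 [np.float64(0.0139), np.float64(0.014), np.float64(0.014), None, None, None]
bed [(97, np.float64(-32.3), np.float64(-26.8)), (192, np.float64(-17.2), np.float64(-11.8)), (242, np.float64(-2.8), np.float64(2.5)), (207, np.float64(12.3), np.float64(17.7)), (103, np.float64(27.3), np.float64(32.8))]
```

View pics/wG.png

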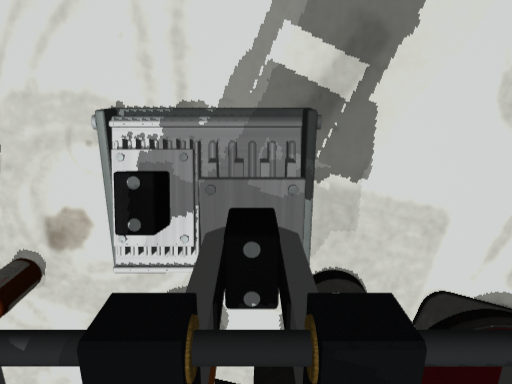

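The plate has crept back up to 0.22 rad with the narrow sink seated. The wide sink's fins are within 0.3 mm of the centres of the gaps, so I'll lower it.

servo_tool(
  plan=[
    [0,0,0,0.008,0,0,0],
    [0,0,0,0.008,0,0,0],
    [0,0,0,0.008,0,0,0],
    [0,0,0,0.007,0,0,0],
    [0,0,0,0.006,0,0,0],
    [0,0,0,0.005,0,0,0],
    [0,0,0,0.003,0,0,0],
    [0,0,0,0,0,0,0],
  ],
)

```text
time_s: 20.45
ee_pos: [0.5451, -0.0597, 0.0868]
eef_rot: [3.142, -0.0, -2.861]
force: [-0.9, 0.4, -3.5]
grip_width: 0.026
grip_force: 40.0
```

servo_tool(
  plan=[
    [0,0,0,0.004,0,0,0],
    [0,0,0,0.004,0,0,0],
    [0,0,0,0.004,0,0,0],
    [0,0,0,0.004,0,0,0],
    [0,0,0,0.004,0,0,0],
    [0,0,0,0.003,0,0,0],
    [0,0,0,0.001,0,0,0],
    [0,0,0,0,0,0,0],
  ],
)

```text
time_s: 21.45
ee_pos: [0.5452, -0.0597, 0.0634]
eef_rot: [-3.141, 0.0, -2.861]
force: [1.0, 1.0, 7.2]
grip_width: 0.0258
grip_force: 40.0
```

servo_tool(
  plan=[
    [0,0,0,0.001,0,0,0],
    [0,0,0,0.001,0,0,0],
    [0,0,0,0,0,0,0],
    [50,0,0,0,0,0,0],
    [50,0,0,0,0,0,0],
    [50,0,0,0,0,0,0],
    [50,0,0,0,0,0,0],
    [50,0,0,-0.02,0,0,0],
  ],
)

```text
time_s: 22.45
ee_pos: [0.5442, -0.0596, 0.0799]
eef_rot: [3.14, -0.003, -2.861]
force: [0.6, -0.2, -0.8]
grip_width: 0.0471
grip_force: 0.0
```

servo_tool(
  plan=[
    [50,0,0,-0.035,0,0,0],
    [50,0,0,-0.04,0,0,0],
    [50,0,0,-0.04,0,0,0],
    [50,0,0,-0.035,0,0,0],
    [50,0,0.03,0,0,0,0],
    [50,0,0.03,0,0,0,0],
    [50,0,0.03,0,0,0,0],
    [50,0,0.03,0,0,0,0],
  ],
)

```text
time_s: 23.45
ee_pos: [0.5115, 0.0565, 0.2309]
eef_rot: [3.142, -0.0, -2.861]
force: [-0.2, 0.4, 0.2]
grip_width: 0.0469
grip_force: 0.0
```

```bash
cat > chk.py <<'E'
from cr import *
from station import ctrl
import sys
o=ctrl.get_obs();print(o["time_s"],o["ee_pos"].round(4),o["force"].round(1))
c=ctrl.camera("wrist"); cv2.imwrite("pics/%s.png"%sys.argv[1],c["pixels"][:,:,::-1])
L=local(cloud(c).reshape(-1,3),np.array([.5556,-.094]),.2805)
for n,y0 in(("nar",-.0355),("wid",.0365)):
    for s,z0,z1,w,e in(("block",.088,.12,.03,"z.098"),("base",.046,.07,.031,"z.058")):
        q=L[(abs(L[:,1]-y0)<w)&(abs(L[:,0])<.05)&(L[:,2]>z0)&(L[:,2]<z1)]
        if len(q)<30: print(n,s,len(q));continue
        A=np.linalg.lstsq(np.c_[q[:,:2]-[0,y0],np.ones(len(q))],q[:,2],rcond=None)[0]
        print(n,s,e,len(q),"slopes",A[:2].round(3),"z",A[2].round(4),"x",np.percentile(q[:,0],[1,99]).round(4),"y-y0",(np.percentile(q[:,1],[1,99])-y0).round(4))
E
python3 chk.py wH
```

```text
23.45 [0.5115 0.0565 0.2309] [-0.2  0.4  0.2]
nar block z.098 1358 slopes [ 0.023 -0.12 ] z 0.0968 x [-0.021   0.0184] y-y0 [-0.0133  0.0124]
nar base z.058 3300 slopes [ 0.004 -0.001] z 0.0562 x [-0.0442  0.0426] y-y0 [-0.0298  0.0307]
wid block z.098 1281 slopes [ 0.028 -0.09 ] z 0.0971 x [-0.0209  0.0184] y-y0 [-0.0127  0.0126]
wid base z.058 3104 slopes [0.002 0.003] z 0.056 x [-0.0437  0.0424] y-y0 [-0.03    0.0306]
```

View pics/wH.png

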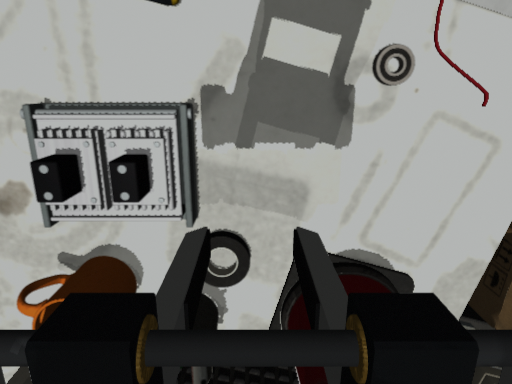

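Both sinks are seated, level and centred. The base slopes are about 0.004 rad and all offsets are within 1–2 mm. I'm handing it in.

```bash
python3 -c "
from station import ctrl
print(ctrl.hand_in())"
```

```text
the job is handed in; nothing more can be done
None
```

I handed in the job at 23.5 s: both heat sinks are in their matching beds with the plate level, and no bystander was seen to move. The station gave no verdict; my last camera check put the plate within about 0.004 rad of level and both sinks within about 2 mm of centre.

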